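# Clear the press catch tray and hold the sample sleeve in the V-block

### The arm

A 6-joint arm with a two-finger parallel gripper is mounted at the origin on the work surface. World frame = base frame: x ahead of the robot, y to its left, z up, the work surface at z = 0. Lengths are in mm, angles in rad, forces in N, time in s.
With the tool pointing down it reaches from about 325 to 900 mm from the base axis. Payload 6.1 kg.
Tool frame: the origin (TCP) lies at the very end of the fingers, on their centre line; the grasp point (between the pads) lies 19 mm behind it; z points along the fingers, y is the line along which they close (so a half turn about z gives the same grasp; the last joint's range is limited). The gripper opens to 87 mm and grips with 3 to 60 N. Pads are 19 mm wide; open, the fingers measure 117 mm over their backs; the gripper's body (75 mm by 190 mm) begins 51 mm behind the grasp point.
Start: joints at [-1.344, 0.22, 1.526, -0, 1.395, -0.126], TCP at [215.947, -586.5, 185.038] pointing down, gripper open.
Joint ranges: [-2.98, 2.98], [-0.91, 2.08], [0.09, 2.57], [-1.24, 4.39], [0.2, 2.65], [-2.68, 2.68]. Speed limits (rad/s): [2.57, 2.57, 3.01, 3.14, 3.14, 3.14].

### API

Orientations are given as a rotation vector (axis times angle).
In Python, from station import r gives the robot as it stands.
- The arm moves only by the shell command python3 inch.py 'ROWS'. ROWS is a JSON object whose key "increments" holds a list of rows, 1 to 5 of them, each of 5 numbers: dx, dy, dz in mm, then a turn about the tool's z in rad, then the finger opening in mm; each row shifts and turns the commanded pose from where the row before left it, along the tool's axes as they then stand; what a row does not reach is not made up. A row lasts 1/12 s, in which the tool goes at most 41.7 mm and 0.125 rad, less where a joint would pass 70% of its speed; a pose out of reach is approached as far as the arm can. The fingers move at their own pace and stop on an object; the grip force is fixed at half the most. Time passes only in rows, so rows that do not move let the fingers close. It prints the time, the measured TCP pose, the force, the opening and the grip force at its end. Input that does not fit is refused with a message, and nothing moves.
- r.observe(): the state, without advancing time (a new reading comes with each control period).
- r.get_image(name): name is "side" or "top"; returns a dict with "img" (420x560x3 uint8, blue, green, red), "fx", "fy", "cx", "cy" (pixels), "R" (3x3) and "t" (3): a world point X has camera coordinates R X + t. Camera axes: x right, y down, z forward; pixel columns grow to the right and rows downward; lengths in mm; the calibration is good to about 2 mm. A picture is of the moment at which its call begins. There is no depth.
- r.hand_in(): hands the job in; it is judged then, once.
The state is a dict: "time": time; "q": joint angles; "dq": joint speeds; "joint_torque": joint torques, N m; "ee_pos": TCP position; "ee_rot": TCP orientation; "ft_force": force on the tool from outside, world axes, zero at the start; "ft_torque": the same for the moment, N m; "opening": finger opening in mm; "grip_force": force on a finger pad.
Only numpy, scipy, OpenCV 4.12 (cv2) and the standard library are available. Lean on these libraries where they do the work, as an engineer would, in place of code of your own. Each camera call takes 0.05 s, during which the arm holds its last target. There are 200 camera calls.

### The job

Empty the crimp press's catch tray: first move the two short copper sleeves into the grey tote, then lay the long sleeve lengthwise in the groove of the V-block, centred along it, and press it down onto both flanks with a light, steady push of about 15 N, without ramming it. Finish while still holding the sleeve pressed down: do not let go. Leave the bottle, the ring gauge and the screwdriver where they are.

Things in the scene. Friction and masses are not known exactly. Their poses are not given: they have to be found in the camera images.
- long_sleeve: Long copper splice sleeve: a smooth cylinder 36 mm in diameter, 60 mm long, about 0.2 kg, dark bores drawn on its flat ends (closed to the touch). It lies on its side in the tray. Origin: the middle of its axis (18 mm above what it lies on). Its x axis is the cylinder's axis; either way round will do. It can roll if nudged.
- short_sleeve_1: Short copper splice sleeve: a smooth cylinder 28 mm in diameter, 40 mm long, about 0.1 kg, lying on its side in the catch tray. Origin: the middle of its axis (14 mm above what it lies on). Its x axis is the cylinder's axis. It can roll.
- short_sleeve_2: A second short sleeve, the same as short_sleeve_1. The three sleeves lie side by side in the tray, about 85 mm apart, roughly parallel to the tray's x axis, in any order.
- tray: Shallow open steel catch tray, fixed to the bench, outside 190 mm (its x) by 280 mm (its y) by 25 mm high, walls and floor 4 mm thick. Origin: centre of its underside.
- tote: Open grey plastic tote standing loose on the bench, 0.9 kg, outside 180 mm (its x) by 200 mm (its y) by 70 mm high, walls and floor 4 mm thick. Origin: centre of its underside.
- vblock: Fixed steel V-block: base plate 110 (its x) x 80 x 12 mm high; on its middle a block 40 mm long (x), 64 mm wide (y), top 44 mm above the bench, with a 90-degree V groove along x, open at both ends and above, mouth 37 mm wide. The centred long sleeve overhangs it 10 mm at each end: it can be held by its end faces, or across its diameter. Origin: centre of the underside.
- seat (a point): Where the long sleeve's origin (middle of its axis) lies when seated: on the groove's middle, 51.5 mm above the bench. Axes as the V-block's: x along the groove, y across it, z up.
- flank_left: The ground steel strip that forms the groove's flank on the V-block's +y side, sloping 45 degrees, 40 mm long, 20 mm down the slope. Fixed to the V-block; its origin and axes are the V-block's.
- flank_right: The same strip on the V-block's -y side; its origin and axes are the V-block's.
- oil_bottle: White plastic bottle with black cap, 48 mm in diameter, 90 mm tall, standing beyond the work. Origin: centre of its underside. To be left alone.
- ring_gauge: Steel ring gauge lying flat, 64 mm outside, 36 mm bore, 20 mm high. Origin: centre of its underside. To be left alone.
- screwdriver: Screwdriver lying beyond the tray, roughly along world y. Origin: the underside near its middle. To be left alone.

How it is judged:
By the outcome, as a careful person would: the job done as asked, in the order asked, and still so for the second after the job is handed in, while the arm keeps its last pose, push and grip.
It also fails if it takes over 72 s, if anything falls off the work surface, if the arm or the gripper's body presses on something with over 40 N, if the wrist force passes 120 N, or if a joint passes its speed limit or range.

## Working session

There is one attempt and no reset: what is moved stays moved. The work goes in short steps, Python scripts to look and compute and a shell command to move; the robot and the scene stay as the last step left them, time stands still between calls to the robot, and variables do not carry over. Pictures are saved under pics/ and viewed, at most 10 in all, crops included, and the job is handed in when it is done.

```bash
ls; mkdir -p pics
python3 - <<'E'
from station import r
import cv2
for n in("top","side"):
    d=r.get_image(n); cv2.imwrite(f"pics/{n}0.png",d["img"]); print(n,d["fx"],d["fy"],d["cx"],d["cy"],d["R"],d["t"])
print(r.observe())
E
```

```text
inch.py
pics
station.py
top 525.3381946460369 525.3381946460369 279.31411231728447 210.65831427325634 [[ 1.80482819e-04 -9.99945861e-01 -1.04040088e-02]
 [-9.85188933e-01  1.60619882e-03 -1.71464823e-01]
 [ 1.71472251e-01  1.02808608e-02 -9.85135306e-01]] [  22.95379361  616.2905412  1454.89039374]
side 469.06551808551006 469.06551808551006 277.32000598031766 207.9251731423437 [[-0.85022268 -0.52639022 -0.00589311]
 [-0.40034202  0.65381843 -0.64206521]
 [ 0.34182987 -0.54353915 -0.76662738]] [532.05681505 275.33845057 905.59627136]
{'time': 0.1, 'q': array([-1.34413338e+00,  2.21133444e-01,  1.52750268e+00,  1.00543632e-06,
        1.39470905e+00, -1.26142245e-01]), 'dq': array([ 1.02138686e-03, -3.61622564e-03, -2.89585922e-03, -1.11758031e-03,
        4.15880982e-05, -3.70877752e-04]), 'joint_torque': array([ 1.03258804e-03, -4.95946956e+01, -3.88517010e+01,  7.02024903e-02,
        5.15725929e-02, -6.57097280e-05]), 'ee_pos': array([ 215.78683147, -585.89737171,  184.05210924]), 'ee_rot': array([-3.09111629e+00, -5.51007942e-01,  1.36671991e-04]), 'ft_force': array([-0.44114431, -0.08831102, -0.0067243 ]), 'ft_torque': array([-0.029782  , -0.02694209,  0.039194  ]), 'grip_force': 0.0, 'opening': 87.11997764262632}
```

View pics/top0.png

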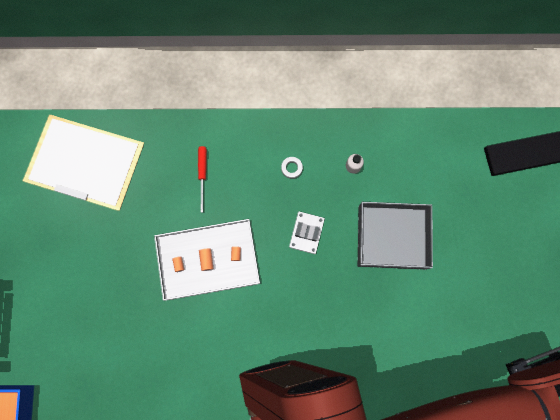

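View pics/side0.png

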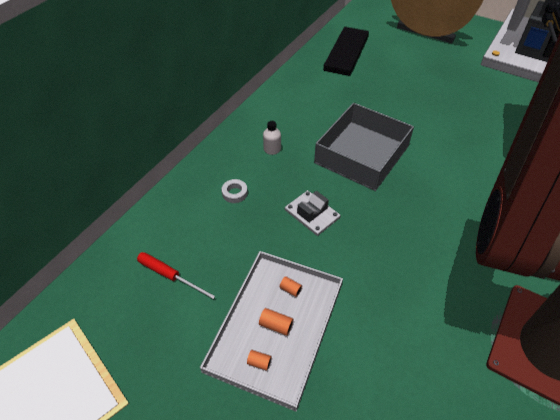

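The top view shows the tray with its sleeves at about (178,264) short, (205,259) long and (236,254) short. The V-block is at (307,232) and the tote at (396,236). The side view matches, with the sleeves at (259,360), (276,321) and (290,286), the V-block at (313,210) and the tote at (363,146).

```bash
cat > h.py <<'E'
from station import r
import cv2, numpy as np
def ray(d,p):
    v=np.array([(p[0]-d["cx"])/d["fx"],(p[1]-d["cy"])/d["fy"],1.]); R=np.array(d["R"]); return -R.T@d["t"], R.T@v
def onz(d,p,z):
    o,v=ray(d,p); return o+v*(z-o[2])/v[2]
def tri(d1,p1,d2,p2):
    o1,v1=ray(d1,p1);o2,v2=ray(d2,p2)
    s=np.linalg.lstsq(np.c_[v1,-v2],o2-o1,rcond=None)[0]
    a,b=o1+s[0]*v1,o2+s[1]*v2; return (a+b)/2,np.linalg.norm(a-b)
def blobs(m,amin):
    return sorted([c for c in cv2.findContours(m.astype(np.uint8),cv2.RETR_EXTERNAL,cv2.CHAIN_APPROX_NONE)[0] if cv2.contourArea(c)>amin],key=lambda c:-cv2.contourArea(c))
def orange(d):
    h=cv2.cvtColor(d["img"],cv2.COLOR_BGR2HSV); return (h[...,0]>5)&(h[...,0]<18)&(h[...,1]>120)&(h[...,2]>100)
def cen(c):
    m=cv2.moments(c); return np.array([m["m10"],m["m01"]])/m["m00"]
E
python3 - <<'E'
from h import *
np.set_printoptions(precision=1,suppress=True)
T,S=r.get_image("top"),r.get_image("side")
bt=[c for c in blobs(orange(T),40) if 150<cen(c)[0]<260 and cen(c)[1]<290]
bs=[c for c in blobs(orange(S),60) if 220<cen(c)[0]<330 and 260<cen(c)[1]<390]
bt.sort(key=lambda c:cen(c)[0]); bs.sort(key=lambda c:cen(c)[0])
for a,b,z in zip(bt,bs,(18,22,18)):
    p,e=tri(T,cen(a),S,cen(b)); 
    q=cv2.minAreaRect(np.array([onz(T,k,z)[:2] for k in a[:,0].astype(float)],np.float32))
    q2=cv2.minAreaRect(np.array([onz(S,k,z)[:2] for k in b[:,0].astype(float)],np.float32))
    print(p,e,"top",onz(T,cen(a),z)[:2],"side",onz(S,cen(b),z)[:2],np.array(q[1]),q[2],q2[2])
# white plate / tray
for d,n in((T,"top"),(S,"side")):
    h=cv2.cvtColor(d["img"],cv2.COLOR_BGR2HSV)
    m=(h[...,1]<70)&(h[...,2]>45)
    for c in blobs(m,250):
        x,y=cen(c)
        box=cv2.minAreaRect(c)
        print(n,np.array([x,y]),cv2.contourArea(c),cv2.boxPoints(box).ravel())
for d,n,(x,y,w,hh),f in((T,"top",(260,195,190,90),4),(S,"side",(270,95,150,145),5)):
    cv2.imwrite(f"pics/{n}crop.png",cv2.resize(d["img"][y:y+hh,x:x+w],None,fx=f,fy=f,interpolation=cv2.INTER_CUBIC)[:600])
E
```

```text
[468.9 317.9  16.2] 3.9813562605774506 top [466.9 316.9] side [470.4 319.1] [38.3 24.9] 13.265046119689941 14.068276405334473
[482.1 236.7  21.4] 4.615469566305926 top [479.8 235.8] side [484.1 237.6] [58.9 32.4] 8.871072769165039 8.479395866394043
[498.8 151.2  17.8] 5.344909377989569 top [496.2 150.3] side [501.3 152. ] [23.2 37.7] 89.96318817138672 88.4160385131836
top [280.   71.4] 40719.5 [ -0.4  35.7 559.   32.8 559.4 107.    0.  109.8]
top [ 84. 162.] 6638.0 [ 23.  181.4  44.6 111.6 143.8 142.3 122.3 212.1]
top [206.1 259.4] 6365.0 [150.9 235.1 249.2 218.  260.6 283.6 162.3 300.7]
top [395.  235.2] 4699.0 [358. 202. 432. 202. 432. 268. 358. 268.]
top [306.4 232.3] 994.5 [288.2 247.3 297.4 210.6 324.4 217.4 315.2 254.1]
top [291.4 167.1] 349.0 [281. 157. 302. 157. 302. 178. 281. 178.]
side [273.5 329.5] 13310.5 [196.4 375.  244.7 242.1 344.3 278.3 295.9 411.2]
side [ 53.9 383.4] 7383.0 [-23.  382.8  68.3 324.9 119.4 405.4  28.1 463.3]
side [153.7 175.7] 6150.5 [-11.7 316.6 339.  -12.8 351.1   0.1   0.5 329.5]
side [360.5 143.9] 4854.5 [307.8 159.7 339.2  91.8 413.8 126.2 382.4 194.1]
side [510.6  37.7] 3088.5 [474.3   0.4 543.9  -2.9 548.   82.5 478.5  85.9]
side [312.9 211.1] 1163.5 [282.9 207.4 313.5 182.4 341.1 216.3 310.4 241.2]
side [15.2  8. ] 546.0 [-0.  0. 46.  0. 46. 24.  0. 24.]
side [234.1 190.4] 481.0 [221. 179. 247. 179. 247. 202. 221. 202.]
side [271.6 140.9] 384.5 [263. 128. 280. 128. 280. 154. 263. 154.]
```

View pics/topcrop.png

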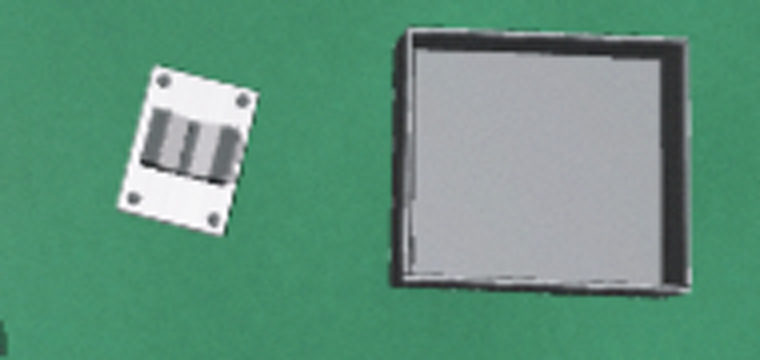

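View pics/sidecrop.png

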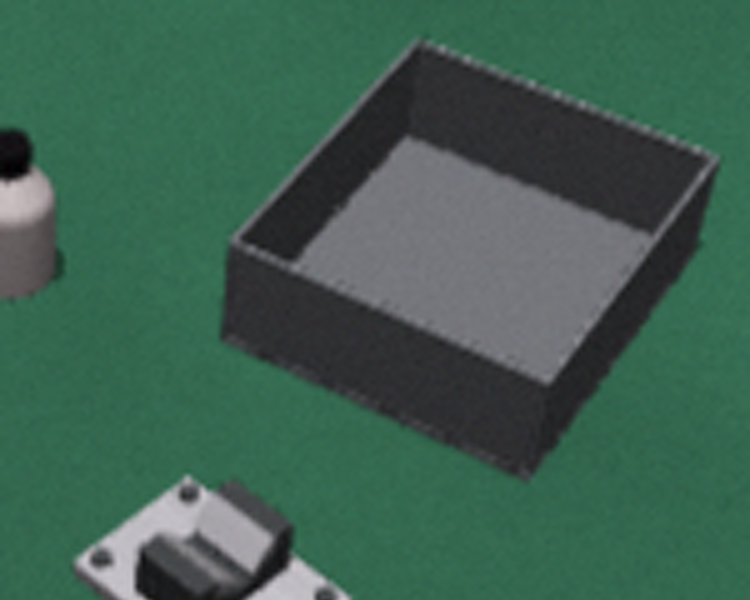

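The crops show the V-block plate, with its groove running roughly along world x. Full-image bolt-hole midpoints are top (306.9,232.3) and side (312.5,210.5). The tote rim is clear in both views. The two cameras disagree by about 4 mm, so I'll average them.

```bash
python3 - <<'E'
from h import *
np.set_printoptions(precision=1,suppress=True)
T,S=r.get_image("top"),r.get_image("side")
def ang(d,c,z):
    m=np.zeros(d["img"].shape[:2],np.uint8); cv2.drawContours(m,[c],-1,1,-1)
    P=np.array([onz(d,p,z)[:2] for p in np.argwhere(m)[:,::-1].astype(float)])
    w,v=np.linalg.eigh(np.cov((P-P.mean(0)).T)); v=v[:,1]; return np.degrees(np.arctan(v[1]/v[0])), np.sqrt(w*12)
for d,lo,hi in((T,(150,230),(260,290)),(S,(220,260),(330,390))):
    b=[c for c in blobs(orange(d),40) if lo[0]<cen(c)[0]<hi[0] and lo[1]<cen(c)[1]<hi[1]]
    for c in sorted(b,key=lambda c:cen(c)[0]): print("sleeve",*ang(d,c,18))
t=[onz(T,(260+x/4-.4,195+y/4-.4),12)[:2] for x,y in((163,80),(242,100),(213,219),(133,198))]
s=[onz(S,(270+x/5-.4,95+y/5-.4),12)[:2] for x,y in((100,558),(325,597),(188,493))]
g=lambda a,b:(np.degrees(np.arctan2(*(a-b)[::-1])),np.linalg.norm(a-b))
print("V top",np.mean(t,0),g(t[0],t[3]),g(t[1],t[2]),g(t[0],t[1]),"side",(s[0]+s[1])/2,g(s[2],s[0]),g(s[2],s[1]))
c=[onz(T,(260+x/4-.4,195+y/4-.4),70)[:2] for x,y in((409,30),(688,40),(689,291),(404,280))]
c2=[onz(S,(270+x/5-.4,95+y/5-.4),70)[:2] for x,y in((420,40),(718,160),(548,383),(233,240))]
print("tote",np.mean(c,0),np.mean(c2,0),g(c[0],c[3]),g(c[0],c[1]),g(c2[0],c2[1]),g(c2[0],c2[3]))
tt=[onz(T,p,25)[:2] for p in((155.5,235.5),(249,220.5),(260,283.5),(164,299))]
print("tray",np.mean(tt,0),g(tt[0],tt[3]),g(tt[1],tt[2]),g(tt[0],tt[1]))
E
cat >> h.py <<'E'
def go(x,y,z=None,yaw=None):
    """tool-frame shift to the world target, and turn (yaw = world angle of tool x, deg)"""
    from scipy.spatial.transform import Rotation as Q
    o=r.observe(); M=Q.from_rotvec(o["ee_rot"]).as_matrix(); p=o["ee_pos"]
    th=np.degrees(np.arctan2(M[1,0],M[0,0]))
    d=M.T@(np.array([x,y,p[2] if z is None else z])-p)
    print("t %.1f"%o["time"],"pos",p.round(1),"yaw %.1f"%th,"shift",d.round(1),"turn %.3f"%(0 if yaw is None else np.radians((th-yaw+180)%360-180)),"q6 %.2f"%o["q"][5],"F",o["ft_force"].round(1),"op %.1f grip %.1f"%(o["opening"],o["grip_force"]))
E
for i in 1 2 3 4; do :; done
python3 inch.py '{"increments": [[26,-29.7,0,0,62],[26,-29.7,0,0,62],[26,-29.7,0,0,62],[26,-29.7,0,0,62],[26,-29.7,0,0,62]]}'
python3 inch.py '{"increments": [[26,-29.7,0,0,62],[26,-29.7,0,0,62],[26,-29.7,0,0,62],[26,-29.7,0,0,62],[26,-29.7,0,0,62]]}'
python3 inch.py '{"increments": [[26,-29.7,0,0,62],[26,-29.7,0,0,62],[26,-29.7,0,0,62],[26,-29.7,0,0,62],[26,-29.7,0,0,62]]}'
python3 inch.py '{"increments": [[26,-29.7,0,0,62],[26,-29.7,0,0,62],[26,-29.7,0,0,62],[26,-29.7,0,0,62],[26,-29.7,0,0,62]]}'
python3 inch.py '{"increments": [[0,0,0,0.12,62],[0,0,0,0.12,62],[0,0,0,0.12,62],[0,0,0,0,62]]}'
python3 -c "
from h import *
go(498.8,151.2,8,-1)"
```

```text
time: 0.72
ee_pos: [286.9, -400.5, 184.8]
ee_rot: [-3.093, -0.55, -0.0]
ft_force: [1.2, -0.2, -0.8]
opening: 65.0
grip_force: 0.0
time: 1.13
ee_pos: [357.6, -216.2, 185.3]
ee_rot: [3.092, 0.55, 0.001]
ft_force: [0.7, -0.3, -0.2]
opening: 62.0
grip_force: 0.0
time: 1.55
ee_pos: [428.4, -31.8, 185.4]
ee_rot: [3.092, 0.551, 0.002]
ft_force: [1.0, -0.1, -0.1]
opening: 62.1
grip_force: 0.0
time: 1.97
ee_pos: [499.0, 152.8, 185.2]
ee_rot: [3.093, 0.552, 0.001]
ft_force: [0.9, -0.8, 0.0]
opening: 62.1
grip_force: 0.0
time: 2.3
ee_pos: [498.5, 151.0, 184.8]
ee_rot: [3.141, -0.017, -0.001]
ft_force: [-0.7, -0.3, -0.3]
opening: 62.2
grip_force: 0.0
t 2.3 pos [498.5 151.  184.8] yaw -0.6 shift [  0.3  -0.2 176.8] turn 0.007 q6 1.72 F [-0.7 -0.3 -0.3] op 62.2 grip 0.0
```

```bash
python3 inch.py '{"increments": [[0,0,40,0,62],[0,0,40,0,62],[0,0,40,0,62],[0,0,30,0,62],[0,0,15,0,62]]}'
python3 inch.py '{"increments": [[0,0,8,0,62],[0,0,4,0,62],[0,0,0,0,62],[0,0,0,0,20],[0,0,0,0,20]]}'
python3 inch.py '{"increments": [[0,0,0,0,20],[0,0,0,0,20],[0,0,0,0,20],[0,0,0,0,20],[0,0,0,0,20]]}'
```

```text
time: 2.72
ee_pos: [495.0, 149.8, 15.5]
ee_rot: [3.141, -0.005, -0.01]
ft_force: [-0.8, -0.5, -0.3]
opening: 62.2
grip_force: 0.0
time: 3.13
ee_pos: [500.3, 150.8, 9.8]
ee_rot: [-3.141, 0.01, -0.005]
ft_force: [0.3, -0.8, 0.3]
opening: 54.9
grip_force: 0.0
time: 3.55
ee_pos: [498.8, 150.6, 8.2]
ee_rot: [-3.142, 0.011, -0.0]
ft_force: [-0.1, -0.1, 0.5]
opening: 24.1
grip_force: 0.0
```

Run:
```python
from h import *
d=r.get_image("side"); cv2.imwrite("pics/s1.png",cv2.resize(d["img"][220:420,180:380],None,fx=3,fy=3,interpolation=cv2.INTER_CUBIC))
go(498.8,151.2,8,-1)
```

```text
t 3.6 pos [498.7 150.6   8.1] yaw -0.4 shift [ 0.1 -0.6  0.1] turn 0.010 q6 1.72 F [-0.3  0.1  0.4] op 22.5 grip 0.0
```

View pics/s1.png

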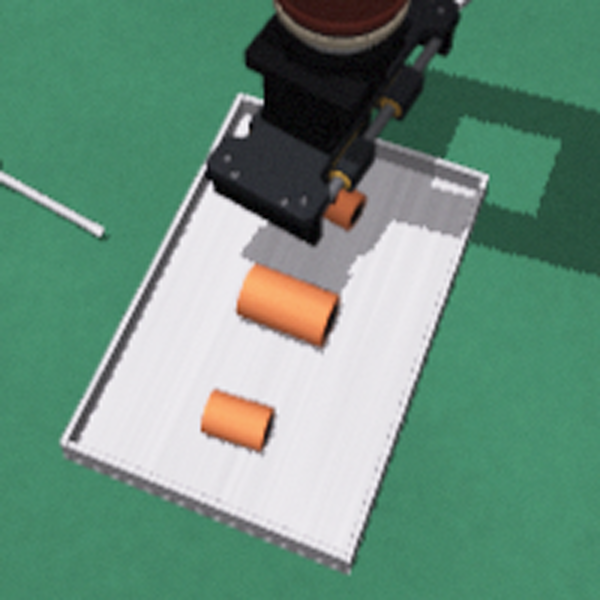

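The sleeve's near end shows at crop (347,208), roughly where it was. The fingers are hidden behind the gripper body, and the opening is still falling. I'll give it more closing time.

```bash
python3 inch.py '{"increments": [[0,0,0,0,20],[0,0,0,0,20],[0,0,0,0,20]]}'
python3 - <<'E'
from h import *
np.set_printoptions(precision=1,suppress=True)
T,S=r.get_image("top"),r.get_image("side")
def pr(d,X):
    c=np.array(d["R"])@X+d["t"]; return c[:2]/c[2]*d["fx"]+[d["cx"],d["cy"]]
for d in(T,S): print(pr(d,np.array([498.7,150.6,8.])))
for d in(T,S):
    for c in blobs(orange(d),15):
        if 150<cen(c)[0]<340 and 200<cen(c)[1]<390: print(cen(c),cv2.contourArea(c),cv2.boundingRect(c))
cv2.imwrite("pics/t2.png",cv2.resize(T["img"][200:320,140:290],None,fx=5,fy=5,interpolation=cv2.INTER_CUBIC))
E
```

```text
time: 3.85
ee_pos: [498.6, 150.6, 8.0]
ee_rot: [3.142, -0.011, -0.0]
ft_force: [0.6, 0.7, 0.4]
opening: 20.2
grip_force: 0.0
[235.6 253.1]
[291.  288.2]
[177.8 263.8] 98.5 (173, 257, 11, 15)
[208.6 265.4] 37.0 (205, 262, 8, 8)
[274.9 321. ] 496.5 (259, 308, 34, 27)
[258.3 359.6] 280.0 (247, 350, 24, 20)
[294.2 288.6] 78.0 (288, 282, 14, 14)
```

View pics/t2.png

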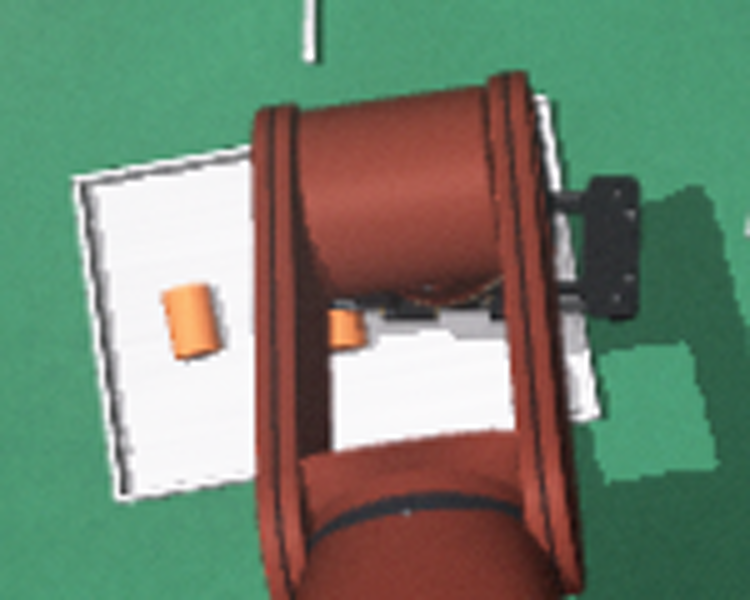

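The fingers closed to the commanded 20 mm with nothing gripped. The top view shows the arm hiding the spot. I'll open, lift, back away and remeasure.

```bash
python3 inch.py '{"increments": [[0,0,0,0,62],[0,0,0,0,62],[0,0,0,0,62],[0,0,0,0,62],[0,0,0,0,62]]}'
python3 inch.py '{"increments": [[0,0,0,0,62],[0,0,-20,0,62],[0,0,-40,0,62],[0,0,-40,0,62],[0,0,-40,0,62]]}'
python3 inch.py '{"increments": [[0,40,0,0,62],[0,40,0,0,62],[0,40,0,0,62],[0,40,0,0,62],[0,0,0,0,62]]}'
cat >> h.py <<'E'
def ang(d,c,z):
    m=np.zeros(d["img"].shape[:2],np.uint8); cv2.drawContours(m,[c],-1,1,-1)
    P=np.array([onz(d,p,z)[:2] for p in np.argwhere(m)[:,::-1].astype(float)])
    w,v=np.linalg.eigh(np.cov((P-P.mean(0)).T)); v=v[:,1]; return np.degrees(np.arctan(v[1]/v[0])), np.sqrt(w*12)
def sleeves():
    for n in("top","side"):
        d=r.get_image(n)
        for c in blobs(orange(d),15):
            for z in (18,):
                p=onz(d,cen(c),z)
                if 350<p[0]<620 and -450<p[1]<400: print(n,cen(c).round(1),p.round(1),*ang(d,c,18),cv2.contourArea(c))
    return d
E
python3 - <<'E'
from h import *
d=sleeves(); cv2.imwrite("pics/s3.png",cv2.resize(d["img"][160:420,180:440],None,fx=2.3,fy=2.3,interpolation=cv2.INTER_CUBIC))
E
```

```text
time: 4.37
ee_pos: [498.7, 150.6, 8.0]
ee_rot: [3.142, -0.011, -0.0]
ft_force: [0.5, 0.5, -0.0]
opening: 45.4
grip_force: 0.0
time: 4.78
ee_pos: [497.9, 150.5, 149.2]
ee_rot: [3.141, -0.011, -0.002]
ft_force: [0.8, 0.2, -0.4]
opening: 61.4
grip_force: 0.0
time: 5.2
ee_pos: [497.6, -15.7, 148.4]
ee_rot: [3.138, -0.02, 0.001]
ft_force: [-0.6, -0.9, 0.6]
opening: 62.0
grip_force: 0.0
top [205.6 259.2] [480.1 236.5  18. ] 9.397846144680994 [32.73777525 59.33715273] 201.5
top [177.7 263.7] [467.  316.9  18. ] 10.966571371190208 [25.29853722 38.90159739] 96.5
top [235.4 253.6] [496.2 150.4  18. ] -2.419014077525733 [23.74493217 40.54048714] 93.5
side [274.9 321. ] [485.1 236.2  18. ] 7.004228183684649 [37.38250326 61.19292026] 493.5
side [258.2 359.5] [470.3 319.1  18. ] 10.70110193300133 [27.83861602 40.41058635] 278.0
side [289.6 285.7] [501.3 152.1  18. ] -9.334669653438347 [28.42739444 40.81564622] 205.5
```

View pics/s3.png

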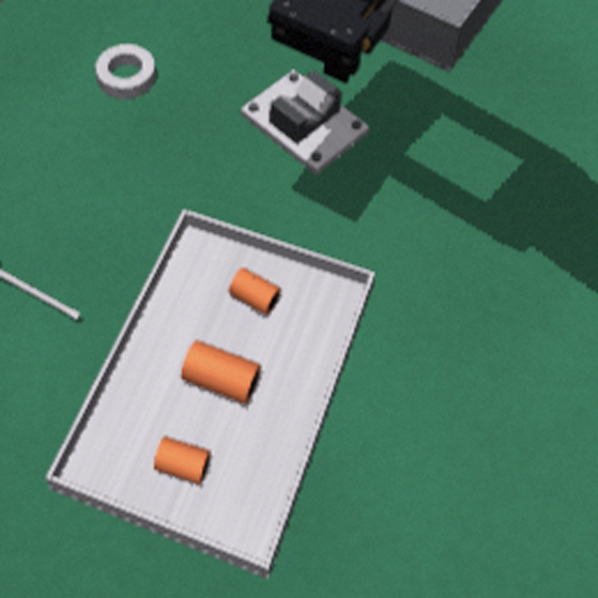

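The side view shows all three sleeves unmoved, with the short one still at (290,286). The fingers never touched it, so I need to check where they really are relative to the reported TCP.

Run:
```python
from h import *
d=r.get_image("side"); t=r.get_image("top"); o=r.observe(); p=o["ee_pos"]; print(p)
def pr(d,X):
    c=np.array(d["R"])@X+d["t"]; return c[:2]/c[2]*d["fx"]+[d["cx"],d["cy"]]
out=[]
for D in(d,t):
    im=D["img"].copy(); u=pr(D,p).astype(int)
    c=cv2.resize(im[max(0,u[1]-60):u[1]+60,u[0]-50:u[0]+50],(400,480),interpolation=cv2.INTER_CUBIC)
    oy=max(0,u[1]-60)
    for X,col in((p,(0,0,255)),(p+[0,0,19],(255,255,0)),(p+[0,31,0],(0,255,255)),(p-[0,31,0],(255,0,255)),(p+[0,0,70],(255,255,255))):
        v=(pr(D,X)-[u[0]-50,oy])*4; cv2.circle(c,tuple(int(k) for k in v),3,col,-1)
    out.append(c)
cv2.imwrite("pics/g4.png",np.hstack(out))
```

```text
[497.42799474  -8.75639003 147.93622774]
```

View pics/g4.png

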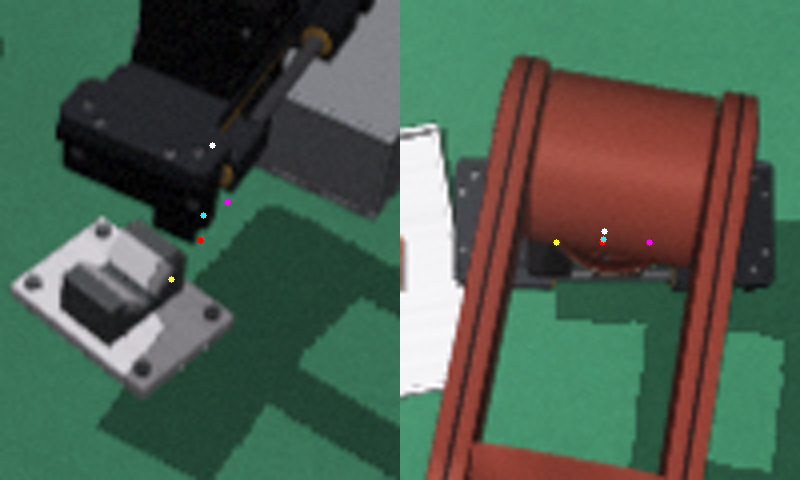

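The predicted TCP is the red dot at (200,240) in the left panel, but the only visible finger tip is at about (188,243). With a 62 mm opening, it should be near (171,280). The tips look higher than reported. I'll turn so both fingers are visible and difference two openings to measure it.

```bash
python3 inch.py '{"increments": [[0,0,0,0.12,80],[0,0,0,0.12,80],[0,0,0,0.12,80],[0,0,0,0.12,80],[0,0,0,0.12,80]]}'
python3 inch.py '{"increments": [[0,-12,0,0.12,80],[0,-12,0,0.12,80],[0,0,0,0,80],[0,0,0,0,80],[0,0,0,0,80]]}'
python3 inch.py '{"increments": [[0,0,0,0,80],[0,0,0,0,80],[0,0,0,0,80]]}'
python3 -c "
from h import *
d=r.get_image('side'); np.save('a.npy',d['img']); go(498,150)"
python3 inch.py '{"increments": [[0,0,0,0,30],[0,0,0,0,30],[0,0,0,0,30],[0,0,0,0,30],[0,0,0,0,30]]}'
python3 inch.py '{"increments": [[0,0,0,0,30],[0,0,0,0,30],[0,0,0,0,30],[0,0,0,0,30],[0,0,0,0,30]]}'
python3 - <<'E'
from h import *
from scipy.spatial.transform import Rotation as Q
d=r.get_image('side'); go(498,150); o=r.observe(); p=o["ee_pos"]; M=Q.from_rotvec(o["ee_rot"]).as_matrix()
a=np.load('a.npy'); b=d["img"]
def pr(X):
    c=np.array(d["R"])@X+d["t"]; return c[:2]/c[2]*d["fx"]+[d["cx"],d["cy"]]
u=pr(p).astype(int); print(u)
out=[]
for im,h in((a,40),(b,15)):
    s=im[u[1]-65:u[1]+35,u[0]-50:u[0]+50]; c=cv2.resize(s,(400,400),interpolation=cv2.INTER_CUBIC)
    c=cv2.convertScaleAbs(c,alpha=1.8,beta=10)
    for X,col in((p,(0,0,255)),(p+h*M[:,1],(0,255,255)),(p-h*M[:,1],(255,0,255)),(p-70*M[:,2],(255,255,255))):
        v=(pr(X)-u+[50,65])*4; cv2.circle(c,tuple(int(k) for k in v),3,col,-1)
    out.append(c)
cv2.imwrite("pics/g5.png",np.hstack(out))
m=np.abs(a.astype(int)-b).max(2)>25
for c in blobs(m,20): print(cen(c),cv2.boundingRect(c),cv2.contourArea(c))
E
```

```text
time: 5.82
ee_pos: [497.4, -7.4, 147.9]
ee_rot: [-2.996, 0.944, 0.001]
ft_force: [0.2, -0.2, 0.6]
opening: 78.8
grip_force: 0.0
time: 6.23
ee_pos: [511.9, 10.3, 147.8]
ee_rot: [2.867, -1.283, -0.001]
ft_force: [0.3, -0.1, 0.2]
opening: 80.1
grip_force: 0.0
time: 6.48
ee_pos: [512.2, 9.2, 148.1]
ee_rot: [2.864, -1.29, 0.0]
ft_force: [0.8, 0.6, 0.2]
opening: 80.2
grip_force: 0.0
t 6.5 pos [512.2   9.2 148.1] yaw -48.5 shift [-114.9  -82.6   -0. ] turn 0.000 q6 2.28 F [-0.2  0.3  0.3] op 80.0 grip 0.0
time: 6.95
ee_pos: [512.3, 9.3, 148.0]
ee_rot: [2.864, -1.291, -0.0]
ft_force: [-0.0, 0.2, 0.1]
opening: 54.5
grip_force: 0.0
time: 7.37
ee_pos: [512.4, 9.4, 148.1]
ee_rot: [-2.864, 1.291, -0.0]
ft_force: [-0.1, -1.3, -0.1]
opening: 31.2
grip_force: 0.0
t 7.4 pos [512.3   9.4 148. ] yaw -48.5 shift [-114.8  -82.3    0. ] turn 0.000 q6 2.28 F [-1.5 -0.4 -0.7] op 30.7 grip 0.0
[321 198]
[305.58735947 173.91127317] (288, 161, 33, 33) 548.5
[362.09136546 160.80722892] (355, 153, 16, 17) 166.0
[334.75954592 176.625387  ] (330, 167, 13, 22) 161.5
[346.28384279 177.68850073] (341, 170, 12, 18) 114.5
[343.45128205 160.58974359] (334, 155, 22, 13) 97.5
[355.2816092  142.52681992] (349, 137, 14, 12) 87.0
[353.82352941 224.64705882] (350, 220, 8, 9) 25.5
```

View pics/g5.png

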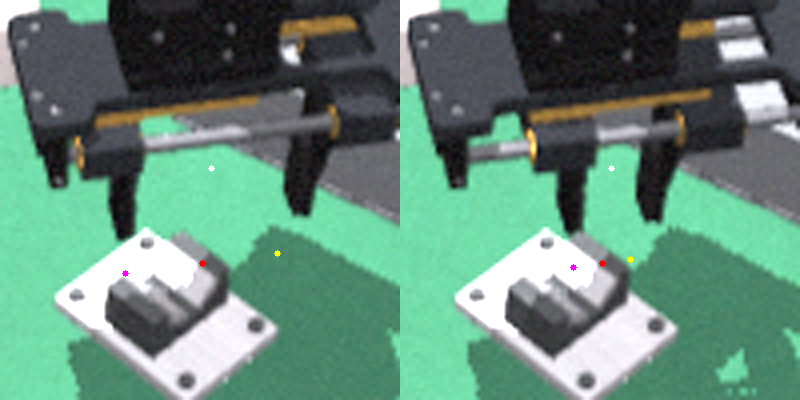

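The right panel shows the finger tips at about (575,230) and (652,220), while the projected TCP is at (602,263). The fingers end about 28 mm above the reported TCP, with little sideways offset. This fits the missed grasp: the tips were at about 36 mm, above the sleeve top at 32 mm. From here I'll treat tip height as reported z + 28.

```bash
python3 inch.py '{"increments": [[0,0,0,-0.12,62],[0,0,0,-0.12,62],[0,0,0,-0.12,62],[0,0,0,-0.12,62],[0,0,0,-0.12,62]]}'
python3 inch.py '{"increments": [[0,0,0,-0.12,62],[0,0,0,-0.11,62],[-4,-35,0,0,62],[-4,-35,0,0,62],[-4,-35,0,0,62]]}'
python3 inch.py '{"increments": [[-4,-30,0,0,62],[0,-6.7,0,0,62],[0,0,0,0,62],[0,0,0,0,62],[0,0,0,0,62]]}'
python3 -c "
from h import *
go(498.8,151.2,-16,-1)"
```

```text
time: 7.83
ee_pos: [512.4, 9.4, 148.1]
ee_rot: [-3.119, 0.378, -0.0]
ft_force: [0.2, -0.4, -0.2]
opening: 55.6
grip_force: 0.0
time: 8.25
ee_pos: [502.1, 115.2, 148.2]
ee_rot: [-3.141, 0.03, -0.001]
ft_force: [1.1, -0.4, -0.8]
opening: 61.9
grip_force: 0.0
time: 8.67
ee_pos: [498.9, 150.3, 148.0]
ee_rot: [3.141, -0.028, -0.0]
ft_force: [0.0, -0.3, -0.1]
opening: 61.9
grip_force: 0.0
t 8.7 pos [498.9 150.3 148. ] yaw -1.0 shift [-1.00e-01 -1.00e+00  1.64e+02] turn -0.000 q6 1.73 F [ 0.  -0.3 -0.1] op 61.9 grip 0.0
```

```bash
python3 inch.py '{"increments": [[0,0,40,0,62],[0,0,40,0,62],[0,0,35,0,62],[0,0,20,0,62],[0,0,10,0,62]]}'
python3 inch.py '{"increments": [[0,0,7,0,62],[0,0,5,0,62],[0,0,4,0,62],[0,0,0,0,62],[0,0,0,0,62]]}'
python3 inch.py '{"increments": [[0,0,2,0,62],[0,0,0,0,20],[0,0,0,0,20],[0,0,0,0,20],[0,0,0,0,20]]}'
python3 inch.py '{"increments": [[0,0,0,0,20],[0,0,0,0,20],[0,0,0,0,20],[0,0,0,0,20],[0,0,0,0,20]]}'
```

```text
time: 9.08
ee_pos: [496.0, 149.3, -0.7]
ee_rot: [3.14, -0.03, -0.009]
ft_force: [-0.2, -0.5, -0.9]
opening: 62.1
grip_force: 0.0
time: 9.5
ee_pos: [499.8, 151.5, -11.9]
ee_rot: [-3.141, 0.027, -0.003]
ft_force: [-0.4, -0.2, 0.5]
opening: 62.2
grip_force: 0.0
time: 9.92
ee_pos: [498.9, 151.4, -14.8]
ee_rot: [-3.141, 0.027, -0.001]
ft_force: [-0.4, 0.2, -0.1]
opening: 43.1
grip_force: 0.0
time: 10.33
ee_pos: [499.2, 152.0, -14.5]
ee_rot: [-3.141, 0.027, -0.001]
ft_force: [-0.9, 2.6, 4.8]
opening: 24.0
grip_force: 28.7
```

Contact, but at a 24 mm opening with an upward reaction, so it's pinching above the sleeve's middle. I'll open and go lower, feeling for the floor.

```bash
python3 inch.py '{"increments": [[0,0,0,0,50],[0,0,0,0,50],[0,0,0,0,50],[0,0,0,0,50],[0,0,0,0,50]]}'
python3 inch.py '{"increments": [[0,0,3,0,50],[0,0,3,0,50],[0,0,0,0,50],[0,0,0,0,50]]}'
python3 inch.py '{"increments": [[0,0,2,0,50],[0,0,2,0,50],[0,0,0,0,50],[0,0,0,0,50]]}'
```

```text
time: 10.75
ee_pos: [498.4, 151.0, -15.4]
ee_rot: [3.141, -0.027, -0.001]
ft_force: [-0.1, -0.6, -0.2]
opening: 46.7
grip_force: 0.0
time: 11.08
ee_pos: [498.3, 151.2, -21.5]
ee_rot: [3.141, -0.027, -0.002]
ft_force: [1.1, 0.8, 0.4]
opening: 50.2
grip_force: 0.0
time: 11.42
ee_pos: [498.6, 151.4, -25.2]
ee_rot: [3.141, -0.027, -0.001]
ft_force: [0.2, -0.5, -0.2]
opening: 50.2
grip_force: 0.0
```

```bash
python3 inch.py '{"increments": [[0,0,2,0,50],[0,0,0,0,20],[0,0,0,0,20],[0,0,0,0,20],[0,0,0,0,20]]}'
python3 inch.py '{"increments": [[0,0,0,0,20],[0,0,0,0,20],[0,0,0,0,20],[0,0,0,0,20],[0,0,0,0,20]]}'
```

```text
time: 11.83
ee_pos: [498.9, 151.4, -26.9]
ee_rot: [-3.141, 0.027, -0.0]
ft_force: [0.2, -0.0, 0.7]
opening: 30.9
grip_force: 0.0
time: 12.25
ee_pos: [498.8, 151.4, -26.9]
ee_rot: [-3.141, 0.027, -0.0]
ft_force: [0.4, 0.7, 0.2]
opening: 27.2
grip_force: 30.0
```

Good grip: 30 N at a 27 mm opening. Next I'll lift and carry it to the tote.

```bash
python3 inch.py '{"increments": [[0,0,-15,0,20],[0,0,-30,0,20],[0,0,-40,0,20],[0,0,-40,0,20],[0,0,-15,0,20]]}'
python3 inch.py '{"increments": [[4,25,0,0,20],[4,38,0,0,20],[4,38,0,0,20],[4,38,0,0,20],[4,38,0,0,20]]}'
python3 inch.py '{"increments": [[4,38,0,0,20],[4,38,0,0,20],[4,38,0,0,20],[4,38,0,0,20],[4,38,0,0,20]]}'
python3 inch.py '{"increments": [[4,38,0,0,20],[4,38,0,0,20],[4,38,0,0,20],[4,15,0,0,20],[0,0,0,0,20]]}'
python3 inch.py '{"increments": [[0,0,0,0,20],[0,0,0,0,20],[0,0,0,0,20]]}'
python3 -c "
from h import *
go(547,-345,-14)
sleeves()"
```

```text
time: 12.67
ee_pos: [501.9, 151.9, 119.0]
ee_rot: [-3.14, 0.027, -0.012]
ft_force: [0.9, 1.2, -0.0]
opening: 27.3
grip_force: 30.0
time: 13.08
ee_pos: [515.4, -27.5, 113.0]
ee_rot: [3.141, -0.026, -0.0]
ft_force: [1.1, 0.1, -0.3]
opening: 27.3
grip_force: 30.0
time: 13.5
ee_pos: [532.0, -218.1, 112.8]
ee_rot: [-3.141, 0.027, 0.001]
ft_force: [0.4, -0.7, -0.8]
opening: 27.3
grip_force: 30.0
time: 13.92
ee_pos: [545.8, -349.8, 112.6]
ee_rot: [3.14, -0.033, 0.0]
ft_force: [-0.7, 1.1, -1.1]
opening: 27.2
grip_force: 30.0
time: 14.17
ee_pos: [546.1, -344.0, 112.7]
ee_rot: [-3.141, 0.025, 0.001]
ft_force: [-0.2, -0.6, -0.7]
opening: 27.6
grip_force: 30.0
t 14.2 pos [ 546.1 -344.   112.7] yaw -0.9 shift [  1.    1.1 126.7] turn 0.000 q6 0.90 F [-0.2 -0.6 -0.7] op 27.6 grip 30.0
top [205.6 259.2] [479.9 236.5  18. ] 9.381831632044486 [32.80902856 59.06569742] 200.5
top [177.7 263.8] [466.7 316.9  18. ] 13.488902422557993 [25.32182452 38.91827139] 96.5
side [274.9 321. ] [485.1 236.1  18. ] 6.972612107114732 [37.37232636 60.98727491] 492.5
side [258.2 359.5] [470.3 319.1  18. ] 10.684135380704463 [27.88354975 40.28989114] 277.0
```

```bash
python3 inch.py '{"increments": [[0,0,35,0,20],[0,0,35,0,20],[0,0,25,0,20],[0,0,12,0,20],[0,0,8,0,20]]}'
python3 inch.py '{"increments": [[0,0,7,0,20],[0,0,4,0,20],[0,0,0,0,20],[0,0,0,0,45],[0,0,0,0,45]]}'
python3 inch.py '{"increments": [[0,0,0,0,45],[0,0,0,0,45],[0,0,-10,0,45],[0,0,-30,0,50],[0,0,-40,0,62]]}'
python3 inch.py '{"increments": [[0,0,-40,0,62],[0,0,-10,0,62],[0,0,0,0,62]]}'
python3 -c "
from h import *
sleeves(); go(468.9,317.9,None,12.5)"
```

```text
time: 14.68
ee_pos: [545.2, -343.8, -4.0]
ee_rot: [-3.139, 0.025, 0.004]
ft_force: [-0.5, 0.7, -0.8]
opening: 27.0
grip_force: 30.0
time: 15.1
ee_pos: [547.3, -346.4, -11.3]
ee_rot: [3.14, -0.027, 0.003]
ft_force: [0.5, -0.5, 0.2]
opening: 34.1
grip_force: 0.0
time: 15.52
ee_pos: [543.5, -343.4, 64.5]
ee_rot: [-3.137, 0.027, 0.01]
ft_force: [0.1, -0.2, -1.0]
opening: 50.8
grip_force: 0.0
time: 15.77
ee_pos: [549.5, -348.1, 124.2]
ee_rot: [3.135, -0.027, 0.013]
ft_force: [1.1, -0.3, 0.9]
opening: 60.7
grip_force: 0.0
top [205.5 259.2] [480.1 236.6  18. ] 9.107979295535156 [33.00180614 58.67907975] 200.5
top [177.7 263.8] [466.7 316.9  18. ] 13.488902422557993 [25.32182452 38.91827139] 96.5
side [274.9 321. ] [485.1 236.1  18. ] 6.976219818825357 [37.30205371 61.04432995] 491.5
side [258.2 359.5] [470.3 319.1  18. ] 10.684135380704463 [27.88354975 40.28989114] 277.0
side [369.3 138.2] [ 551.8 -354.9   18. ] -9.400624150448287 [29.39026234 40.82711876] 90.5
t 15.9 pos [ 546.5 -345.7  118. ] yaw -1.0 shift [ -89.  -662.2   -0.7] turn -0.235 q6 0.90 F [-0.4  0.1  0.2] op 61.7 grip 0.0
```

```bash
python3 inch.py '{"increments": [[-5,-39,0,0,62],[-5,-39,0,0,62],[-5,-39,0,0,62],[-5,-39,0,0,62],[-5,-39,0,0,62]]}'
python3 inch.py '{"increments": [[-5,-39,0,0,62],[-5,-39,0,0,62],[-5,-39,0,0,62],[-5,-39,0,0,62],[-5,-39,0,0,62]]}'
python3 inch.py '{"increments": [[-5,-39,0,0,62],[-5,-39,0,0,62],[-5,-39,0,0,62],[-5,-39,0,0,62],[-5,-39,0,0,62]]}'
python3 inch.py '{"increments": [[-7,-39,0,0,62],[-7,-39,0,0,62],[0,0,0,-0.12,62],[0,0,0,-0.115,62],[0,0,0,0,62]]}'
python3 inch.py '{"increments": [[0,0,0,0,62],[0,0,0,0,62]]}'
python3 -c "
from h import *
go(468.9,317.9,-27,12.5)"
```

```text
time: 16.28
ee_pos: [522.3, -147.8, 114.4]
ee_rot: [-3.14, 0.028, 0.007]
ft_force: [0.9, 0.0, 0.1]
opening: 62.0
grip_force: 0.0
time: 16.7
ee_pos: [500.6, 47.1, 114.8]
ee_rot: [-3.141, 0.028, 0.006]
ft_force: [0.8, -0.1, 0.9]
opening: 62.4
grip_force: 0.0
time: 17.12
ee_pos: [479.0, 242.0, 114.7]
ee_rot: [3.14, -0.027, -0.006]
ft_force: [1.1, -0.4, -0.1]
opening: 61.7
grip_force: 0.0
time: 17.53
ee_pos: [466.5, 319.1, 114.4]
ee_rot: [3.12, 0.351, -0.007]
ft_force: [-0.5, -0.7, -1.0]
opening: 62.1
grip_force: 0.0
time: 17.7
ee_pos: [468.0, 318.1, 115.7]
ee_rot: [3.123, 0.335, -0.003]
ft_force: [-0.4, 0.4, 0.2]
opening: 62.1
grip_force: 0.0
t 17.7 pos [468.  318.1 115.7] yaw 12.3 shift [  1.2   0.3 142.7] turn -0.004 q6 1.81 F [-0.4  0.4  0.2] op 62.1 grip 0.0
```

```bash
python3 inch.py '{"increments": [[1,0,40,0,62],[0,0,40,0,62],[0,0,30,0,62],[0,0,15,0,62],[0,0,8,0,62]]}'
python3 inch.py '{"increments": [[0,0,5,0,62],[0,0,4,0,62],[0,0,0,0,20],[0,0,0,0,20],[0,0,0,0,20]]}'
python3 inch.py '{"increments": [[0,0,0,0,20],[0,0,0,0,20],[0,0,0,0,20],[0,0,0,0,20],[0,0,0,0,20]]}'
python3 inch.py '{"increments": [[0,0,0,0,20]]}'
```

```text
time: 18.12
ee_pos: [467.1, 317.0, -19.7]
ee_rot: [3.122, 0.336, -0.009]
ft_force: [-0.6, -0.9, 0.3]
opening: 62.1
grip_force: 0.0
time: 18.53
ee_pos: [470.8, 319.7, -23.5]
ee_rot: [-3.122, -0.341, -0.004]
ft_force: [-0.5, 0.1, 0.6]
opening: 49.4
grip_force: 0.0
time: 18.95
ee_pos: [469.9, 319.4, -24.5]
ee_rot: [-3.123, -0.341, -0.001]
ft_force: [-0.7, 0.5, 1.3]
opening: 27.0
grip_force: 30.0
time: 19.03
ee_pos: [470.0, 319.4, -24.5]
ee_rot: [-3.123, -0.341, -0.001]
ft_force: [-1.1, -1.1, 3.8]
opening: 27.3
grip_force: 30.0
```

```bash
python3 inch.py '{"increments": [[0,0,-15,0,20],[0,0,-30,0,20],[0,0,-40,0,20],[0,0,-40,0,20],[0,0,-15,0,20]]}'
python3 inch.py '{"increments": [[-3.4,39,0,0,20],[-3.4,39,0,0,20],[-3.4,39,0,0,20],[-3.4,39,0,0,20],[-3.4,39,0,0,20]]}'
python3 inch.py '{"increments": [[-3.4,39,0,0,20],[-3.4,39,0,0,20],[-3.4,39,0,0,20],[-3.4,39,0,0,20],[-3.4,39,0,0,20]]}'
python3 inch.py '{"increments": [[-3.4,39,0,0,20],[-3.4,39,0,0,20],[-3.4,39,0,0,20],[-3.4,39,0,0,20],[-3.4,30,0,0,20]]}'
python3 inch.py '{"increments": [[0,10,0,0,20],[0,0,0,0,20],[0,0,0,0,20],[0,0,0,0,20]]}'
python3 -c "
from h import *
go(547,-265,-12)"
```

```text
time: 19.45
ee_pos: [472.4, 320.5, 121.0]
ee_rot: [-3.12, -0.341, -0.011]
ft_force: [1.5, 0.3, -0.6]
opening: 27.5
grip_force: 30.0
time: 19.87
ee_pos: [494.6, 123.4, 114.7]
ee_rot: [3.123, 0.343, -0.001]
ft_force: [0.4, 0.5, -1.9]
opening: 27.1
grip_force: 30.0
time: 20.28
ee_pos: [520.2, -70.9, 114.8]
ee_rot: [-3.123, -0.341, 0.001]
ft_force: [0.4, 0.8, -1.4]
opening: 27.2
grip_force: 30.0
time: 20.7
ee_pos: [543.9, -257.3, 114.6]
ee_rot: [3.123, 0.339, -0.001]
ft_force: [0.3, 0.3, -1.2]
opening: 27.2
grip_force: 30.0
time: 21.03
ee_pos: [546.1, -262.4, 114.4]
ee_rot: [-3.121, -0.342, 0.001]
ft_force: [-0.6, 0.3, -1.2]
opening: 27.3
grip_force: 30.0
t 21.0 pos [ 546.1 -262.4  114.4] yaw 12.5 shift [  0.4   2.9 126.4] turn 0.000 q6 0.77 F [-0.6  0.3 -1.2] op 27.3 grip 30.0
```

```bash
python3 inch.py '{"increments": [[0,2,35,0,20],[0,0,35,0,20],[0,0,25,0,20],[0,0,12,0,20],[0,0,8,0,20]]}'
python3 inch.py '{"increments": [[0,0,7,0,20],[0,0,4,0,20],[0,0,0,0,20],[0,0,0,0,45],[0,0,0,0,45]]}'
python3 inch.py '{"increments": [[0,0,0,0,45],[0,0,0,0,45],[0,0,-10,0,45],[0,0,-30,0,50],[0,0,-40,0,62]]}'
python3 inch.py '{"increments": [[0,0,-40,0,62],[0,0,-10,0,62],[0,0,0,0,62]]}'
python3 -c "
from h import *
sleeves(); go(482.1,236.7,None,99.5)"
```

```text
time: 21.45
ee_pos: [545.7, -263.5, -2.0]
ee_rot: [-3.12, -0.344, 0.004]
ft_force: [0.9, -0.2, -0.9]
opening: 26.9
grip_force: 30.0
time: 21.87
ee_pos: [548.1, -266.8, -9.3]
ee_rot: [3.121, 0.341, 0.003]
ft_force: [0.4, -0.5, -0.5]
opening: 33.9
grip_force: 0.0
time: 22.28
ee_pos: [544.0, -264.2, 66.8]
ee_rot: [-3.118, -0.341, 0.009]
ft_force: [1.0, -0.0, -0.5]
opening: 50.8
grip_force: 0.0
time: 22.53
ee_pos: [550.3, -268.2, 125.8]
ee_rot: [3.116, 0.341, 0.013]
ft_force: [0.1, -0.4, 1.0]
opening: 60.9
grip_force: 0.0
top [205.6 259.2] [480.1 236.4  18. ] 9.860287472317255 [32.6554782 58.9618119] 199.5
top [407.8 239. ] [ 538.2 -350.5   18. ] -68.9745150996397 [20.97643057 29.70812239] 56.5
side [274.9 320.9] [485.2 236.   18. ] 6.859991098558 [37.29566618 61.15589796] 491.5
side [369.2 138.3] [ 551.9 -354.5   18. ] -10.097216315496226 [30.11443926 41.05298664] 93.0
side [357.  155.8] [ 550.4 -275.2   18. ] -4.008910231327785 [27.30552547 40.52302143] 90.5
t 22.6 pos [ 547.1 -266.2  119.9] yaw 12.5 shift [ 4.510e+01 -5.051e+02 -5.000e-01] turn -1.519 q6 0.77 F [ 0.6  0.2 -1.4] op 61.6 grip 0.0
```

Both short sleeves are in the tote. Now the long one.

```bash
python3 inch.py '{"increments": [[3.5,-39,0,0,85],[3.5,-39,0,0,85],[3.5,-39,0,0,85],[3.5,-39,0,0,85],[3.5,-39,0,0,85]]}'
python3 inch.py '{"increments": [[3.5,-39,0,0,85],[3.5,-39,0,0,85],[3.5,-39,0,0,85],[3.5,-39,0,0,85],[3.5,-39,0,0,85]]}'
python3 inch.py '{"increments": [[3.5,-39,0,0,85],[3.5,-39,0,0,85],[3.5,-37,0,-0.12,85],[0,0,0,-0.12,85],[0,0,0,-0.12,85]]}'
python3 inch.py '{"increments": [[0,0,0,-0.12,85],[0,0,0,-0.12,85],[0,0,0,-0.12,85],[0,0,0,-0.12,85],[0,0,0,-0.12,85]]}'
python3 inch.py '{"increments": [[0,0,0,-0.12,85],[0,0,0,-0.12,85],[0,0,0,-0.12,85],[0,0,0,-0.12,85],[0,0,0,-0.08,85]]}'
python3 inch.py '{"increments": [[0,0,0,0,85],[0,0,0,0,85],[0,0,0,0,85]]}'
python3 -c "
from h import *
go(482.1,236.7,-24,99.3)"
```

```text
time: 23.05
ee_pos: [519.4, -69.8, 116.5]
ee_rot: [-3.121, -0.34, 0.006]
ft_force: [1.0, 0.4, -0.4]
opening: 82.8
grip_force: 0.0
time: 23.47
ee_pos: [494.4, 124.0, 116.8]
ee_rot: [-3.123, -0.341, 0.006]
ft_force: [0.7, -0.3, 0.4]
opening: 85.1
grip_force: 0.0
time: 23.88
ee_pos: [479.6, 238.7, 116.5]
ee_rot: [-3.007, -0.91, 0.007]
ft_force: [0.2, -0.3, -0.2]
opening: 85.0
grip_force: 0.0
time: 24.3
ee_pos: [480.4, 236.3, 116.5]
ee_rot: [-2.606, -1.752, 0.007]
ft_force: [0.1, -0.5, 1.2]
opening: 85.1
grip_force: 0.0
time: 24.72
ee_pos: [480.4, 236.3, 116.5]
ee_rot: [-2.02, -2.403, 0.006]
ft_force: [-0.0, 0.6, -0.3]
opening: 84.9
grip_force: 0.0
time: 24.97
ee_pos: [481.4, 236.6, 117.8]
ee_rot: [-2.031, -2.395, 0.003]
ft_force: [-0.2, -0.9, 0.7]
opening: 85.0
grip_force: 0.0
t 25.0 pos [481.4 236.6 117.8] yaw 99.4 shift [  0.    1.1 141.8] turn 0.002 q6 0.15 F [-0.2 -0.9  0.7] op 85.0 grip 0.0
```

```bash
python3 inch.py '{"increments": [[0,1,40,0,85],[0,0,40,0,85],[0,0,30,0,85],[0,0,15,0,85],[0,0,8,0,85]]}'
python3 inch.py '{"increments": [[0,0,5,0,85],[0,0,4,0,85],[0,0,0,0,50],[0,0,0,0,50],[0,0,0,0,50]]}'
python3 inch.py '{"increments": [[0,0,0,0,50],[0,0,0,0,50],[0,0,0,0,50],[0,0,0,0,50],[0,0,0,0,50]]}'
```

```text
time: 25.38
ee_pos: [480.2, 236.1, -17.6]
ee_rot: [-2.029, -2.395, 0.008]
ft_force: [-0.8, -0.2, -0.3]
opening: 84.8
grip_force: 0.0
time: 25.8
ee_pos: [484.4, 237.5, -21.6]
ee_rot: [2.028, 2.398, 0.003]
ft_force: [0.5, -0.5, -0.2]
opening: 72.3
grip_force: 0.0
time: 26.22
ee_pos: [483.5, 237.2, -22.2]
ee_rot: [2.028, 2.399, 0.001]
ft_force: [-2.6, -1.2, 5.8]
opening: 59.9
grip_force: 30.0
```

Gripped by its end faces at 59.9 mm. The sleeve axis is at reported z + 44.2, so seating should come at about reported z 7.3.

```bash
python3 inch.py '{"increments": [[0,0,-15,0,50],[0,0,-30,0,50],[0,0,-40,0,50],[0,0,-25,0,50],[0,0,-10,0,50]]}'
python3 inch.py '{"increments": [[0,0,0,0.1,50],[-33,18.8,0,0.1,50],[0,0,0,0.11,50],[0,0,0,0.11,50],[0,0,0,0,50]]}'
python3 -c "
from h import *
go(562,-56.7,62,75.4)"
```

```text
time: 26.63
ee_pos: [485.9, 238.0, 101.5]
ee_rot: [2.026, 2.396, 0.009]
ft_force: [1.9, 0.4, -2.7]
opening: 60.0
grip_force: 30.0
time: 27.05
ee_pos: [503.4, 204.6, 95.3]
ee_rot: [-2.488, -1.917, 0.003]
ft_force: [-0.3, -0.0, -3.4]
opening: 59.6
grip_force: 30.0
t 27.1 pos [503.4 204.6  95.3] yaw 75.2 shift [-237.7  123.4   33.3] turn -0.003 q6 0.50 F [-0.3 -0.  -3.4] op 59.6 grip 30.0
```

```bash
python3 inch.py '{"increments": [[-34,17.6,5,0,50],[-34,17.6,5,0,50],[-34,17.6,5,0,50],[-34,17.6,5,0,50],[-34,17.6,5,0,50]]}'
python3 inch.py '{"increments": [[-34,17.6,5,0,50],[-25,14,3,0,50],[-9,4,0,0,50],[0,0,0,0,50],[0,0,0,0,50]]}'
python3 inch.py '{"increments": [[0,0,0,0,50],[0,0,0,0,50],[0,0,0,0,50]]}'
python3 - <<'E'
from h import *
go(562,-56.7,22,75.4)
o=r.observe()
c0=o["ee_pos"]+[0,0,44.2]; print("sleeve by tool",c0.round(1))
B=[]
for n in("top","side"):
    d=r.get_image(n)
    for c in blobs(orange(d),15):
        p=onz(d,cen(c),c0[2])
        if np.linalg.norm(p-c0)<60: print(n,p.round(1),ang(d,c,c0[2]),cv2.contourArea(c),cv2.boundingRect(c)); B.append((d,cen(c)))
if len(B)==2: print(tri(*B[0],*B[1]))
E
```

```text
time: 27.47
ee_pos: [546.0, 17.6, 70.6]
ee_rot: [-2.478, -1.929, 0.002]
ft_force: [0.6, -0.3, -2.6]
opening: 59.9
grip_force: 30.0
time: 27.88
ee_pos: [563.5, -55.7, 63.0]
ee_rot: [-2.482, -1.923, 0.001]
ft_force: [-0.8, -0.5, -1.9]
opening: 60.0
grip_force: 30.0
time: 28.13
ee_pos: [564.1, -54.6, 64.0]
ee_rot: [-2.481, -1.926, -0.0]
ft_force: [0.2, -0.1, -1.1]
opening: 59.6
grip_force: 30.0
t 28.1 pos [564.1 -54.6  64. ] yaw 75.6 shift [-2.6 -1.5 42. ] turn 0.004 q6 0.01 F [ 0.2 -0.1 -1.1] op 59.6 grip 30.0
sleeve by tool [564.1 -54.6 108.2]
side [573.9 -56.8 108.2] (np.float64(-31.485670902444465), array([33.00059532, 65.59012069])) 282.5 (299, 169, 23, 26)
```

```bash
python3 inch.py '{"increments": [[-2.6,-1.5,15,0,50],[0,0,15,0,50],[0,0,10,0,50],[0,0,5,0,50],[0,0,3,0,50]]}'
python3 inch.py '{"increments": [[0,0,0,0,50],[0,0,0,0,50],[0,0,0,0,50],[0,0,0,0,50]]}'
python3 - <<'E'
from h import *
go(562,-56.7,16,75.4)
d=r.get_image("side"); np.save("b.npy",d["img"])
c=cv2.resize(d["img"][165:245,265:365],(800,640),interpolation=cv2.INTER_CUBIC)[20:620]
cv2.imwrite("pics/v6.png",cv2.convertScaleAbs(c,alpha=1.5,beta=10))
E
```

```text
time: 28.65
ee_pos: [561.5, -57.7, 15.1]
ee_rot: [-2.483, -1.923, 0.001]
ft_force: [-0.6, -0.7, -2.1]
opening: 60.3
grip_force: 30.0
time: 28.98
ee_pos: [562.9, -58.3, 16.9]
ee_rot: [2.483, 1.923, 0.001]
ft_force: [-0.1, -0.7, -2.5]
opening: 59.7
grip_force: 30.0
t 29.0 pos [562.9 -58.3  16.9] yaw 75.5 shift [ 1.3 -1.2  0.9] turn 0.002 q6 0.01 F [-0.1 -0.7 -2.5] op 59.7 grip 30.0
```

View pics/v6.png

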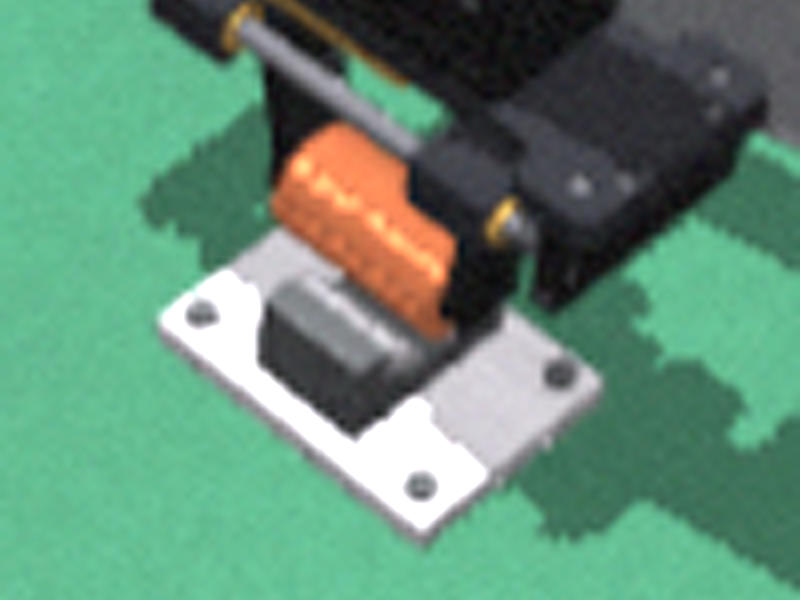

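The sleeve hangs just above the groove. Its lower edge runs from (274,208) to (443,338) in the crop. The plate holes are at (202,313), (420,486) and (560,374). Next I'll compute the offset along and across the groove within this one view.

Run:
```python
from h import *
d=r.get_image("side"); C=r.observe()["ee_pos"]+[0,0,44.2]; C[:2]
f=lambda x,y:(265+x/8-.44,165+(y+20)/8-.44)
H=[onz(d,f(*p),12) for p in((202,313),(420,486),(560,374))]
a=H[0]-H[1]; a/=np.linalg.norm(a); b=H[2]-H[1]; print("V yaw",np.degrees(np.arctan2(a[1],a[0])),np.linalg.norm(H[0]-H[1]),np.linalg.norm(b))
V=(H[0]+H[2])/2; print("V",V)
a=np.array([np.cos(np.radians(-14.6)),np.sin(np.radians(-14.6)),0]); y=np.array([-a[1],a[0],0])
o=-np.array(d["R"]).T@d["t"]; v=C-o; v/=np.linalg.norm(v); m=v-(v@a)*a; m/=np.linalg.norm(m)
n=np.cross(a,m); n*=-np.sign(n[2])
G=C+18*n
E=[]
for p in((274,208),(443,338)):
    o_,w=ray(d,f(*p)); X=o_+w*((G-o_)@m)/(w@m); E.append(X)
M=(E[0]+E[1])/2
print("C",C,"n",n,"len",(E[0]-E[1])@a,"axial seen-tool",(M-C)@a,"dev n",(M-G)@n, "tilt n",(E[0]-E[1])@n)
print("seen axial rel V",(M-V)@a," tool rel V axial/lat",(C-V)@a,(C-V)@y,"lat dev",(M-G)@n/(n@y))
```

```text
V yaw -14.967868929656534 90.34286318477291 60.36100371506772
V [563.45064646 -56.86284739  12.        ]
C [562.61974613 -58.22938842  60.83391414] n [ 0.20863463  0.80096067 -0.56118945] len 68.1037830978913 axial seen-tool 1.743651746157136 dev n -2.8430768882860336 tilt n -0.5349033917643959
seen axial rel V 1.2840450035849111  tool rel V axial/lat -0.4596067425722248 -1.5318587933013943 lat dev -3.4349646472704434
```

```bash
python3 inch.py '{"increments": [[1.5,0,2,0,50],[0,0,2,0,50],[0,0,1,0,50],[0,0,0,0,50],[0,0,0,0,50]]}'
python3 inch.py '{"increments": [[0,0,1,0,50],[0,0,1,0,50],[0,0,0,0,50],[0,0,0,0,50]]}'
python3 -c "
from h import *
go(562,-56.7,7.3,75.4)"
```

```text
time: 29.5
ee_pos: [562.3, -56.6, 10.8]
ee_rot: [-2.484, -1.923, 0.001]
ft_force: [-0.1, 0.1, -2.5]
opening: 59.6
grip_force: 30.0
time: 29.83
ee_pos: [562.5, -56.7, 9.0]
ee_rot: [-2.484, -1.923, 0.0]
ft_force: [0.4, 0.2, -2.9]
opening: 59.9
grip_force: 30.0
t 29.8 pos [562.5 -56.7   9. ] yaw 75.5 shift [-0.1 -0.4  1.7] turn 0.002 q6 0.01 F [ 0.4  0.2 -2.9] op 59.9 grip 30.0
```

```bash
for k in 1; do python3 inch.py '{"increments": [[0,0,0.5,0,50],[0,0,0.5,0,50],[0,0,0,0,50],[0,0,0,0,50]]}'; done
python3 inch.py '{"increments": [[0,0,0.5,0,50],[0,0,0,0,50],[0,0,0,0,50]]}'
python3 inch.py '{"increments": [[0,0,0.5,0,50],[0,0,0,0,50],[0,0,0,0,50]]}'
python3 -c "
from h import *
go(562,-56.7,7.3,75.4)"
```

```text
time: 30.17
ee_pos: [562.5, -56.6, 8.0]
ee_rot: [-2.484, -1.923, 0.0]
ft_force: [0.1, -0.4, -1.9]
opening: 59.5
grip_force: 30.0
time: 30.42
ee_pos: [562.7, -56.5, 7.7]
ee_rot: [2.484, 1.923, 0.001]
ft_force: [-0.3, 0.6, 0.1]
opening: 59.5
grip_force: 30.0
time: 30.67
ee_pos: [562.9, -56.4, 7.5]
ee_rot: [2.484, 1.923, 0.001]
ft_force: [-1.5, 2.6, 4.2]
opening: 59.9
grip_force: 30.0
t 30.7 pos [562.9 -56.4   7.5] yaw 75.5 shift [-0.5 -0.8  0.2] turn 0.002 q6 0.01 F [-1.5  2.6  4.2] op 59.9 grip 30.0
```

Contact is at z 7.5 as predicted, with a small lateral reaction. The height is now known, so I'll measure the centring along the groove from the sleeve's lower edge profile.

```bash
cat > prof.py <<'E'
from h import *
np.set_printoptions(precision=1,suppress=True)
d=r.get_image("side"); V=np.array([563.45,-56.86,0]); C=V+[0,0,51.5]
a=np.array([np.cos(np.radians(-14.6)),np.sin(np.radians(-14.6)),0]); y=np.array([-a[1],a[0],0])
o=-np.array(d["R"]).T@d["t"]; v=C-o; v/=np.linalg.norm(v); m=v-(v@a)*a; m/=np.linalg.norm(m)
n=np.cross(a,m); n*=-np.sign(n[2]); G=C+18*n
im=cv2.resize(d["img"][165:245,265:365],None,fx=8,fy=8,interpolation=cv2.INTER_CUBIC)
M=orange({"img":im}); c=blobs(M,500)[0][:,0]
R=np.array([ray(d,(265+(p[0]+.5)/8-.5,165+(p[1]+.5)/8-.5))[1] for p in c])
X=o+R*(((G-o)@m)/(R@m))[:,None]; s=(X-C)@a; k=(X-G)@n
for q in range(-42,44,3):
    w=(s>=q)&(s<q+3)
    if w.any(): print(q+1.5,"n max %.1f min %.1f"%(k[w].max(),k[w].min()))
# appearance of the ideal: end-face circle points, far end +30 and near end -30
t=np.linspace(0,2*np.pi,721)
z=np.array([0,0,1.])
for e in(30,-30):
    P=C+e*a+18*(np.outer(np.cos(t),y)+np.outer(np.sin(t),z)); W=P-o; Y=o+W*(((G-o)@m)/(W@m))[:,None]
    S,K=(Y-C)@a,(Y-G)@n; i=K>-12; print("ideal end",e,"s range near lower edge",S[i].min(),S[i].max(),"at K max s=",S[K.argmax()]); 
    for kk in(-2,-6,-10): j=np.abs(K-kk)<.3; print(kk,S[j].min(),S[j].max(),end=" | ")
    print()
for kk in(-2,-6,-10,-14,-18):
    j=np.abs(k-kk)<.5; print("seen",kk,s[j].min(),s[j].max())
E
python3 prof.py
```

```text
-25.5 n max -1.9 min -4.0
-22.5 n max -1.5 min -19.5
-19.5 n max -0.8 min -25.0
-16.5 n max -0.9 min -26.4
-13.5 n max -0.8 min -26.3
-10.5 n max -1.5 min -26.1
-7.5 n max -0.9 min -26.1
-4.5 n max -0.9 min -26.4
-1.5 n max -2.1 min -26.5
1.5 n max -2.1 min -27.0
4.5 n max -1.9 min -30.5
7.5 n max -1.9 min -33.6
10.5 n max -1.0 min -34.9
13.5 n max -2.5 min -35.4
16.5 n max -2.3 min -35.1
19.5 n max -2.0 min -34.8
22.5 n max -2.0 min -35.0
25.5 n max -1.7 min -35.2
28.5 n max -1.6 min -35.3
31.5 n max -1.6 min -35.0
34.5 n max -1.9 min -34.3
37.5 n max -5.4 min -31.5
40.5 n max -13.8 min -25.5
ideal end 30 s range near lower edge 21.711296837102026 38.63259530467189 at K max s= 30.19787859072844
-2 25.784501391558038 34.50126900118772 | -6 23.336116000028838 36.95627866837062 | -10 22.07066837940721 38.26432944348714 | 
ideal end -30 s range near lower edge -37.2820129473872 -22.415861740644864 at K max s= -29.826154413860035
-2 -33.70351246064339 -26.045424899151623 | -6 -35.85453340697378 -23.888584217196637 | -10 -36.96628825890956 -22.73940050376901 | 
seen -2 -24.304397243057878 34.02258031346116
seen -6 -23.47479597184064 36.535509474552875
seen -10 -22.76755206515484 37.92749798438372
seen -14 -22.940493623276936 39.651503315447286
seen -18 -21.731787312234623 40.779933555253926
```

The sleeve is centred within about 1 mm: the far end is offset about +0.5 mm and the near end about +0.6 mm. Next I'll balance the lateral force and increase the press gently.

```bash
python3 inch.py '{"increments": [[0.4,0,0,0,50],[0,0,0,0,50],[0,0,0,0,50]]}'
python3 inch.py '{"increments": [[0,0,0.4,0,50],[0,0,0,0,50],[0,0,0,0,50],[0,0,0,0,50]]}'
python3 inch.py '{"increments": [[0,0,0.4,0,50],[0,0,0,0,50],[0,0,0,0,50],[0,0,0,0,50]]}'
```

```text
time: 30.97
ee_pos: [563.0, -56.3, 7.4]
ee_rot: [2.484, 1.923, 0.001]
ft_force: [-0.1, 3.1, 4.2]
opening: 59.5
grip_force: 30.0
time: 31.3
ee_pos: [563.0, -56.3, 7.3]
ee_rot: [2.484, 1.923, 0.001]
ft_force: [-1.4, 2.7, 7.4]
opening: 59.9
grip_force: 30.0
time: 31.63
ee_pos: [563.0, -56.2, 7.3]
ee_rot: [2.484, 1.923, 0.001]
ft_force: [-3.7, 3.3, 10.4]
opening: 59.9
grip_force: 30.0
```

```bash
python3 inch.py '{"increments": [[0.5,-0.5,0,0,50],[0,0,0,0,50],[0,0,0,0,50],[0,0,0,0,50]]}'
python3 inch.py '{"increments": [[0,0,0.4,0,50],[0,0,0,0,50],[0,0,0,0,50],[0,0,0,0,50],[0,0,0,0,50]]}'
python3 -c "
from h import *
for i in range(4): go(562.9,-56.4,7.3,75.4); r.get_image('top')"
```

```text
time: 31.97
ee_pos: [563.1, -56.2, 7.3]
ee_rot: [2.483, 1.922, 0.001]
ft_force: [-1.0, 0.1, 8.1]
opening: 59.9
grip_force: 30.0
time: 32.38
ee_pos: [563.1, -56.3, 7.3]
ee_rot: [2.483, 1.922, 0.001]
ft_force: [-2.6, 1.7, 10.3]
opening: 59.8
grip_force: 30.0
t 32.4 pos [563.1 -56.3   7.3] yaw 75.5 shift [-0.2 -0.2 -0. ] turn 0.002 q6 0.01 F [-2.6  1.7 10.3] op 59.8 grip 30.0
t 32.4 pos [563.1 -56.2   7.3] yaw 75.5 shift [-0.2 -0.2 -0. ] turn 0.002 q6 0.01 F [-3.   1.8 11. ] op 59.8 grip 30.0
t 32.5 pos [563.1 -56.2   7.3] yaw 75.5 shift [-0.2 -0.1 -0. ] turn 0.002 q6 0.01 F [-2.5  0.5 12.6] op 59.8 grip 30.0
t 32.5 pos [563.1 -56.2   7.3] yaw 75.5 shift [-0.2 -0.2 -0. ] turn 0.002 q6 0.01 F [-2.4  1.4 10.8] op 60.1 grip 30.0
```

```bash
python3 inch.py '{"increments": [[0.1,-0.4,0.5,0,50],[0,0,0,0,50],[0,0,0,0,50],[0,0,0,0,50],[0,0,0,0,50]]}'
python3 -c "
from h import *
for i in range(4): go(562.9,-56.4,7.3,75.4); r.get_image('top')"; python3 prof.py | tail -5
```

```text
time: 33.0
ee_pos: [563.1, -56.2, 7.3]
ee_rot: [2.482, 1.922, 0.001]
ft_force: [-3.5, 1.1, 14.0]
opening: 59.9
grip_force: 30.0
t 33.0 pos [563.1 -56.2   7.3] yaw 75.5 shift [-0.2 -0.2 -0. ] turn 0.002 q6 0.01 F [-3.5  1.1 14. ] op 59.9 grip 30.0
t 33.0 pos [563.1 -56.3   7.2] yaw 75.5 shift [-0.2 -0.2 -0.1] turn 0.002 q6 0.01 F [-3.   1.  13.4] op 59.9 grip 30.0
t 33.1 pos [563.1 -56.2   7.2] yaw 75.5 shift [-0.2 -0.1 -0.1] turn 0.002 q6 0.01 F [-2.4  0.  13.8] op 59.7 grip 30.0
t 33.1 pos [563.1 -56.2   7.2] yaw 75.5 shift [-0.2 -0.2 -0.1] turn 0.002 q6 0.01 F [-2.8  2.  13.8] op 59.3 grip 30.0
seen -2 -21.852573254739806 30.726908684256497
seen -6 -23.34671543612867 36.9326448801985
seen -10 -22.516793264635453 37.99348307339341
seen -14 -23.00177738640552 39.651503315447286
seen -18 -21.921262248688404 40.779933555253926
```

```bash
python3 -c "
from h import *
sleeves(); print(r.hand_in())"
```

```text
top [407.3 236.6] [ 545.2 -349.2   18. ] -0.6234177891952621 [27.88688346 40.4588179 ] 112.0
top [379.8 236.2] [ 546.5 -269.5   18. ] 9.147326723214043 [27.21298913 39.98011974] 107.0
side [309.5 197.4] [585.9 -83.9  18. ] -32.34033964972349 [33.60167169 67.98776011] 260.5
side [369.  139.2] [ 550.8 -350.9   18. ] -25.653642743713807 [35.68523964 42.52112837] 117.5
side [357. 156.] [ 550.1 -274.7   18. ] -5.355475303822149 [27.33748099 42.29698209] 94.0
the job is handed in; nothing more can be done
None
```

I handed the job in at about 33 s: both short sleeves are in the tote, and the long sleeve is seated in the V-groove, centred to within about 1 mm, still gripped and pressed down with about 14–16 N; the interface gave no verdict.

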